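Hold the closet moisture pot's bayonet lid at its half-way vent mark

TASK

Fit the loose bayonet lid onto the moisture-absorber pot: drop its two lugs through the slots in the mouth until the lid is fully home, then twist it clockwise (seen from above) against the return spring until its grip fin points at the tall half-way ribs, stopping well before the lock clicks. Finish while still gripping the lid and holding it at that half-way vent mark, because it springs back if let go; leave the other things on the shelf where they are.

Things in the scene. Friction and masses are not known exactly. Their poses are not given: they have to be found in the camera images.
- lid: Loose white lid, 0.11 kg, standing on its nose. Origin: centre of the nose's flat underside, z up. Nose z 0-8 mm (radius 16 widening to 22), plug radius 22 to z 22, two lugs along +x and -x at z 8-14, 8 mm wide, out to radius 29; disc z 22-30, radius 38; upright cedar grip fin z 30-62, 64 mm long along x like the lugs, 14 mm thick in y. A half turn about z changes nothing.
- lid_lug (a point): Outer end of the lid's +x lug: 29 mm along lid x from its axis, 11 mm above the lid's origin.
- pot: White moisture pot, a cylinder of radius 50 and height 115 mm, fixed to the shelf. Origin: centre of its underside, z up. The lid is fully home when its disc rests on the pot's top: lid origin then 93 mm above pot origin, on its axis. It goes in only with lugs and fin along pot x (either way round, 7 degrees of play) and then turns only clockwise from above (negative yaw).
- pot_mouth (a point): Centre of the pot's round mouth (radius 24.5 mm), level with its top face, 115 mm above the pot's origin. Two slots in the lip lie along pot +x and -x, out to radius 31.5 mm, about 16 mm wide. The lip is 6 mm thick; under it the lugs of the seated lid have 2 mm of play.
- half_mark (a point): One of the two half-way ribs: dark, 5 mm wide and 5 mm high, on the rim of the pot's top outside the lid's disc, 46 mm from the axis. They stand 45 degrees clockwise (from above) of the slots. With the fin pointing at them the lid is at the half-way vent mark.
- lock_mark (a point): One of the two lock marks, a pair of low thin ribs on the rim, 46 mm from the axis, 90 degrees clockwise of the slots. A sprung catch is felt from about 60 degrees of twist; the lid is locked at about 90 degrees.
- shutter (a joint): Angle (rad) of the sprung shutter inside the pot, met by the lugs after about 15 degrees of twist: 0 at rest, about 0.5 with the lid at the half-way mark, more with more clockwise twist. It resists with 0.06 to 0.12 N m and pushes the lid back when that is let go.
- watch: Bystander: stainless watch, closed bracelet lying on its side, about 62 x 72 mm, 23 mm high. Origin under its centre.
- sunglasses: Bystander: folded amber sunglasses standing on their lower edge, 140 mm along y, 30 mm deep, 43 mm high. Origin under the lenses' middle.
- ring_cone: Bystander: white ceramic ring cone, 60 mm wide foot, 85 mm high. Origin: centre of the underside.
- shoe_horn: Bystander: grey plastic shoe horn lying flat, about 183 mm long along y, 45 mm wide, 11 mm high. Origin under its middle.
- polish_tin: Bystander: round metal shoe polish tin, 71 mm wide, 23 mm high. Origin: centre of the underside.
- clothes_brush: Bystander: wooden clothes brush, 45 x 150 (along y) x 36 mm, bristles down. Origin: centre of the underside.
There are look-alikes about, which are no part of the job. What is shaped like the lid but orange, pink or turquoise is not meant.

How it is judged (in metres and radians):
On the way:
1. the lid is fully home in the pot with its lugs through the slots, not yet turned against the shutter (z of lid in the frame of pot below 0.098 m and horizontal distance between lid and pot below 0.005 m and angle between lid's own z axis and vertical below 0.1 rad and angle between the x axis of lid and the x axis of pot, either way round below 0.35 rad), for 0.05 s.
At the end, for the whole second after the job is handed in: The lid is seated in the pot (its origin less than 98 mm above the pot's, within 5 mm of its axis, tilted under 0.1 rad), turned clockwise 45 degrees (within 11 degrees) from the slots with the sprung shutter pushed open (over 0.2 rad), at rest, and still held by the fingers (over 2 N) (z of lid in the frame of pot below 0.098 m and horizontal distance between lid and pot below 0.005 m and angle between lid's own z axis and vertical below 0.1 rad and angle between the x axis of lid and the x axis of pot, either way round between 0.595 and 0.975 rad and ((x of lid_lug in the frame of pot above 0.008 m and y of lid_lug in the frame of pot below -0.008 m) or (x of lid_lug in the frame of pot below -0.008 m and y of lid_lug in the frame of pot above 0.008 m)) and value of joint shutter above 0.2 rad and contact force between the fingers and lid above 2 N and angular speed of lid below 0.3 rad/s); the arm keeps its last pose, push and grip.
It fails at once if the lid is turned into its lock (over 65 degrees) (z of lid in the frame of pot below 0.099 m and horizontal distance between lid and pot below 0.008 m and angle between the x axis of lid and the x axis of pot, either way round above 1.135 rad).
It fails at once if a bystander is moved more than 25 mm (distance of any of watch, sunglasses, ring_cone, shoe_horn, polish_tin, clothes_brush from where it was at the start of the episode above 0.025 m).
It also fails if it takes over 48 s, if anything falls off the work surface, if the arm or the gripper's body presses on something with over 40 N, if the wrist force passes 120 N, or if a joint passes its speed limit or range.

ROBOT

A 6-joint arm with a two-finger parallel gripper is mounted at the origin on the work surface. World frame = base frame: x ahead of the robot, y to its left, z up, the work surface at z = 0. Lengths are in mm, angles in rad, forces in N, time in s.
With the tool pointing down it reaches from about 400 to 925 mm from the base axis. Payload 12.5 kg.
Tool frame: the origin (TCP) lies between the finger pads; the fingertips stand 19 mm ahead of it and the grasp point (between the pads) is the TCP (env.nose_length is the distance from the TCP to the fingertips, in mm); z points along the fingers, y is the line along which they close (so a half turn about z gives the same grasp; the last joint's range is limited). The gripper opens to 95 mm and grips with 3 to 60 N. Pads are 20 mm wide; open, the fingers measure 119 mm over their backs; the gripper's body (75 mm by 180 mm) begins 59 mm behind the grasp point.
Start: joints at [-1.31, 0.491, 1.559, -0, 1.092, -0.106], TCP at [224.168, -583.436, 202.161] pointing down, gripper open.
Joint ranges: [-3.1, 3.1], [-0.84, 2.19], [0.05, 2.79], [-1.13, 4.28], [0.06, 2.93], [-2.69, 2.69]. Speed limits (rad/s): [2.22, 2.22, 2.79, 3.14, 3.14, 3.14].

INTERFACE

Orientations are given as [roll, pitch, yaw] about the fixed x, y, z axes, in that order (R = Rz(yaw) Ry(pitch) Rx(roll)).
In Python, from cell import env gives the robot as it stands. The module is installed in compiled form; this text tells all that it offers.
- The arm moves only by the tool drive_tool, never from a script. Its argument "rows" is a list that holds one entry, the list of rows, each a list of 7 numbers: the shift along the tool's x, y, z scaled (see below), then the turn, a rotation vector about the tool's x, y, z scaled (see below), then the opening, from 0 (shut) to 1 (fully open). In form: [[[tx, ty, tz, ax, ay, az, jaw], ...]]. A call has 1 to 5 rows; each row shifts and turns the commanded pose from where the row before left it, along the tool's axes as they then stand; what a row does not reach is not made up. The controller multiplies each number of a shift by 250 mm and each number of a turn by 180 degrees. A row lasts 1/8 s, in which the tool goes at most 62.5 mm and 10.7 degrees, less where a joint would pass 70% of its speed; a pose out of reach is approached as far as the arm can. A call with a number of a shift or a turn outside -1 to 1 is refused whole. A call with a gripper value outside its range is refused whole. The fingers move at their own pace and stop on an object; the grip force is fixed at half the most. Time passes only in rows, so rows that do not move let the fingers close. It gives the time, the measured TCP pose, the force, the opening and the grip force at its end, in the units of the state.
- env.state(): the state, without advancing time (a new reading comes with each control period).
- env.read_camera(name): name is "scene" or "top" or "wrist"; returns a dict with "color" (480x640x3 uint8, blue, green, red), "camera_matrix" (3x3 intrinsics, pixels), "pose" (4x4, takes a point from camera to world coordinates). Camera axes: x right, y up, looking along -z (the intrinsics and any distortion apply to the point x, -y, -z); pixel columns grow to the right and rows downward; lengths in mm; the calibration is good to about 2 mm. A picture is of the moment at which its call begins. There is no depth.
- env.job_done(): hands the job in; it is judged then, once.
Trained networks look in a picture, given as the dict that the camera call returned (one of the last four; its "shot" number tells which), for a name from the list of things; names that differ only in an ending like _2 or _b are one class to them, and where a whole thing is asked for, a point or a joint stands for the part that bears it (a point fixed in the world has none). Each returns a list of dicts, best first, with "score" (0 to 1); they miss things now and then, are a little off and sometimes report something else, mostly with a low value. They report only what shows in the picture. A call takes as long as a camera call. They do not tell look-alikes from the thing itself.
- env.search_frame(name, picture): "at" ([x, y, z] in mm, in the coordinates of the camera as it stood for that picture, good to about 4 mm: the middle of the surface that is visible of it).
- env.place_of(name, picture): "at" ([x, y, z] in mm, in the coordinates of the camera as it stood for that picture, good to about 4 mm: a listed point, or the origin of a listed thing).
The state is a dict: "t": time; "joints": joint angles; "qvel": joint speeds; "tau": joint torques, N m; "eef_pos": TCP position; "tcp_rot": TCP orientation; "ft_force": force on the tool from outside, world axes, zero at the start; "moment": the same for the moment, N m; "opening": opening from 0.0 (shut) to 1.0 (fully open); "grip_force": force on a finger pad.
Only numpy, scipy, OpenCV 4.12 (cv2) and the standard library are available. Lean on these libraries where they do the work, as an engineer would, in place of code of your own. Each camera call takes 0.05 s, during which the arm holds its last target. There are 200 camera calls.

## Working session

There is one attempt and no reset: what is moved stays moved. The work goes in short steps, Python scripts to look and compute and a tool call to move; the robot and the scene stay as the last step left them, time stands still between calls to the robot, and variables do not carry over. Pictures are saved under pics/ and viewed, at most 10 in all, crops included, and the job is handed in when it is done.

Besides the shell and the picture viewer there is one more tool, called in YAML: its name, and indented under it one key for each argument. drive_tool: Moves the arm, as the interface text tells. Its arguments: {"type":"object","properties":{"rows":{"type":"array","items":{"type":"array","items":{"type":"array","items":{"type":"number","minimum":-1,"maximum":1}}}}},"required":["rows"]}

```bash
mkdir -p pics; cat > h.py <<'E'
from cell import env
import numpy as np, cv2
from scipy.spatial.transform import Rotation as R
def w(p,a): return (np.array(p["pose"])@np.r_[a,1])[:3]
def pix(p,a):
    c=np.linalg.inv(np.array(p["pose"]))@np.r_[a,1]; u=np.array(p["camera_matrix"])@np.array([c[0],-c[1],-c[2]]); return u[:2]/u[2]
def ray(p,uv,z):
    K=np.array(p["camera_matrix"]);P=np.array(p["pose"]);d=np.linalg.inv(K)@np.r_[uv,1];d=P[:3,:3]@(d*[1,-1,-1]);o=P[:3,3];return o+d*(z-o[2])/d[2]
E
python3 - <<'E'
from h import *
s=env.state();print({k:np.round(v,3) for k,v in s.items()})
for c in ["top","scene"]:
    p=env.read_camera(c);cv2.imwrite(f"pics/{c}0.png",p["color"]);print(c,np.round(p["pose"],2).tolist())
    for n in ["lid","lid_lug","pot","pot_mouth","half_mark","lock_mark"]+(["watch","sunglasses","ring_cone","shoe_horn","polish_tin","clothes_brush"] if c=="top" else []):
        for d in env.place_of(n,p)[:5]:
            a=w(p,d["at"]);print(n,round(d["score"],2),np.round(a),np.round(pix(p,a)))
E
```

```text
{'t': np.float64(0.0), 'joints': array([-1.31 ,  0.492,  1.559, -0.   ,  1.092, -0.106]), 'qvel': array([-0.001,  0.001, -0.   , -0.001,  0.   , -0.002]), 'tau': array([-1.0000e-03, -6.1266e+01, -2.5819e+01,  6.9000e-02,  4.8000e-02,
       -0.0000e+00]), 'eef_pos': array([ 224.101, -583.166,  201.586]), 'tcp_rot': array([-3.141, -0.   ,  0.367]), 'ft_force': array([0.166, 0.789, 0.037]), 'moment': array([-0.004,  0.039, -0.016]), 'grip_force': np.float64(0.0), 'opening': np.float64(0.997)}
top [[0.0, 0.99, -0.12, 425.58], [-1.0, 0.0, 0.01, 16.98], [0.01, 0.12, 0.99, 1098.71], [0.0, 0.0, 0.0, 1.0]]
lid 0.84 [ 549. -206.   -6.] [414. 245.]
lid 0.81 [ 443. -117.   -1.] [376. 292.]
lid 0.66 [570. -79.   2.] [358. 234.]
lid 0.58 [ 558. -315.    2.] [464. 240.]
lid 0.57 [718.  -9.   0.] [327. 170.]
lid_lug 0.77 [ 576. -194.   11.] [410. 231.]
lid_lug 0.75 [551. -68.  10.] [353. 243.]
lid_lug 0.69 [ 416. -122.   14.] [379. 304.]
lid_lug 0.67 [ 534. -306.   15.] [462. 250.]
pot 0.79 [470. 134.  -4.] [262. 280.]
pot 0.29 [ 578. -197.    7.] [411. 231.]
pot_mouth 0.83 [471. 135. 114.] [255. 2
[... 468 characters left out ...]
 340. -333.   -2.] [475. 339.]
clothes_brush 0.76 [329. 357.   0.] [158. 344.]
scene [[-0.37, -0.62, 0.69, 1269.48], [0.93, -0.25, 0.27, 289.4], [0.01, 0.74, 0.67, 778.76], [0.0, 0.0, 0.0, 1.0]]
lid 0.98 [ 560. -320.   -3.] [194. 233.]
lid 0.95 [ 548. -202.   -0.] [240. 241.]
lid 0.88 [576. -81.  -5.] [281. 264.]
lid 0.79 [ 447. -115.   -2.] [291. 225.]
lid_lug 0.86 [ 536. -307.   12.] [203. 223.]
lid_lug 0.77 [ 578. -196.   12.] [235. 246.]
lid_lug 0.68 [553. -69.   7.] [290. 255.]
lid_lug 0.56 [ 414. -120.    5.] [295. 214.]
lid_lug 0.26 [715. 237.   2.] [403. 356.]
pot 0.75 [473. 136.   4.] [387. 257.]
pot_mouth 0.76 [470. 138. 113.] [393. 220.]
half_mark 0.69 [493.  90. 121.] [369. 218.]
```

View pics/top0.png

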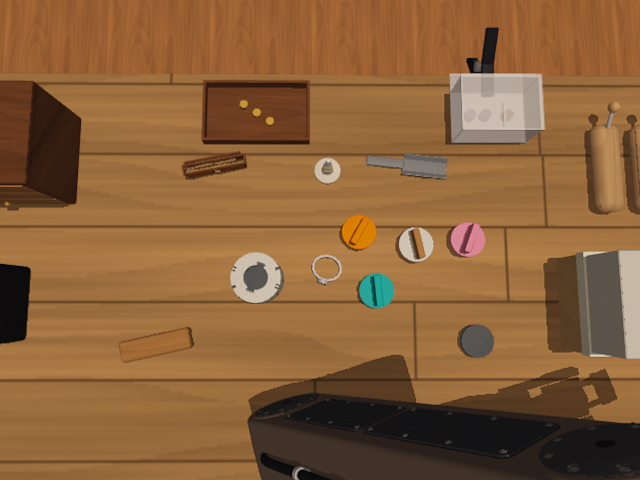

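View pics/scene0.png

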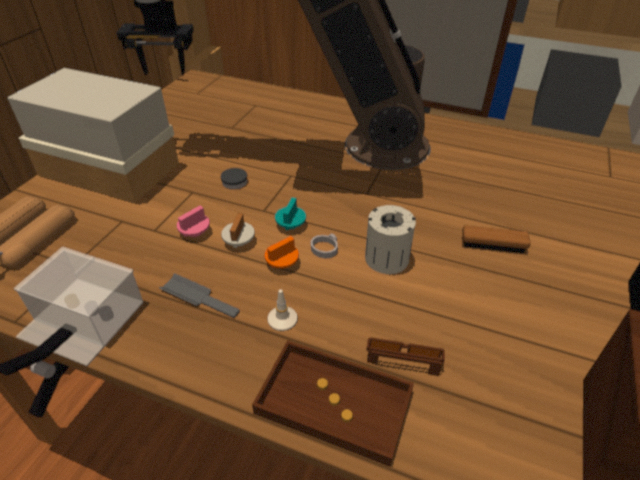

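The top view shows the white lid with its cedar fin at pixel (416,245). The orange lid is at (358,232), the turquoise at (376,291), the pink at (467,239) and the pot at (256,278). The networks' best lid and pot positions agree with this.

```bash
cat >> h.py <<'E'
def plan(x,y,z,yaw,n,frm=None):
    "equal shifts in the tool frame when yaw is constant; turn about tool z appended"
    s=env.state();Rt=R.from_euler("xyz",s["tcp_rot"]);p=np.array(s["eef_pos"])
    if frm is not None:p=np.array(frm)
    d=Rt.inv().apply(np.array([x,y,z])-p)/250/n
    rv=(Rt.inv()*R.from_euler("xyz",[np.pi,0,yaw])).as_rotvec()/np.pi
    print("shift/row",np.round(d,4),"total turn",np.round(rv,4),"t",s["t"])
E
python3 - <<'E'
from h import *
plan(300,-420,240,.3,4); plan(530,-215,200,.3,6,(300,-420,240))
E
```

```text
shift/row [ 0.1294 -0.1254 -0.0379] total turn [ 0.     -0.      0.0213] t 1.0
shift/row [ 0.1921 -0.0726  0.0267] total turn [ 0.     -0.      0.0213] t 1.0
```

drive_tool:
  rows:
    - [[0.13,-0.125,-0.038,0,0,0.01,0.6],[0.13,-0.125,-0.038,0,0,0.01,0.6],[0.13,-0.125,-0.038,0,0,0,0.6],[0.13,-0.125,-0.038,0,0,0,0.6],[0.19,-0.073,0.027,0,0,0,0.6]]

```text
t: 1.62
eef_pos: [347.3, -390.8, 234.7]
tcp_rot: [3.139, -0.001, 0.303]
ft_force: [0.8, 0.2, 0.0]
opening: 0.609
grip_force: 0.0
```

drive_tool:
  rows:
    - [[0.19,-0.073,0.027,0,0,0,0.6],[0.19,-0.073,0.027,0,0,0,0.6],[0.19,-0.073,0.027,0,0,0,0.6],[0.19,-0.073,0.027,0,0,0,0.6],[0.15,-0.06,0.02,0,0,0,0.6]]

```text
t: 2.25
eef_pos: [539.0, -238.2, 201.1]
tcp_rot: [3.142, -0.0, 0.305]
ft_force: [-0.8, -1.0, 0.3]
opening: 0.599
grip_force: 0.0
```

```bash
python3 - <<'E'
from h import *
p=env.read_camera("wrist");s=env.state();cv2.imwrite("pics/w1.png",p["color"]);print(np.round(p["pose"],3).tolist(),s["eef_pos"],s["tcp_rot"],s["t"])
for n in ["lid","lid_lug"]:
    for d in env.place_of(n,p)[:5]:
        a=w(p,d["at"]);print(n,round(d["score"],2),np.round(a,1),np.round(pix(p,a)))
E
```

```text
[[0.3, 0.926, 0.227, 602.608], [-0.954, 0.292, 0.071, -217.837], [-0.001, -0.238, 0.971, 383.506], [0.0, 0.0, 0.0, 1.0]] [ 541.32765585 -235.7928413   200.49344547] [-3.14091773e+00 -8.02923263e-04  3.06091185e-01] 2.3
lid 0.98 [ 443.3 -115.2   -3.1] [184. 259.]
lid 0.87 [ 5.470e+02 -1.967e+02 -1.000e-01] [280. 192.]
lid 0.79 [ 558.3 -313.7   -3.5] [387. 214.]
lid 0.64 [576.8 -77.9  -1.1] [176. 129.]
lid_lug 0.97 [ 530.6 -306.5   17.1] [375. 241.]
lid_lug 0.81 [547.4 -61.2   8.1] [150. 152.]
lid_lug 0.65 [ 579.2 -193.6   12. ] [285. 162.]
```

View pics/w1.png

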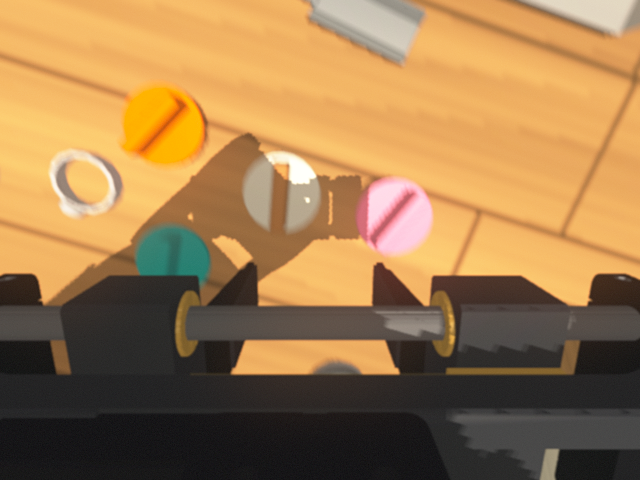

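The wrist view shows the white lid at pixel (281,192) with its fin almost vertical in the image, the pink lid at (395,215) and the turquoise at (173,255). I'll measure the fin in a plane at z = 62 mm.

```bash
cat >> h.py <<'E'
def rect(p,c,z,h=60,s=5):
    "top-down patch around c at height z: column = +x, row = -y, s px per mm"
    W=np.array([[c[0]-h,c[1]+h],[c[0]+h,c[1]+h],[c[0]+h,c[1]-h],[c[0]-h,c[1]-h]],float)
    src=np.float32([pix(p,[*q,z]) for q in W]);n=2*h*s
    return cv2.warpPerspective(p["color"],cv2.getPerspectiveTransform(src,np.float32([[0,0],[n,0],[n,n],[0,n]])),(n,n))
E
python3 - <<'E'
from h import *
p=env.read_camera("wrist");c=(548,-199)
im=rect(p,c,62);hsv=cv2.cvtColor(im,cv2.COLOR_BGR2HSV)
m=((hsv[...,1]>110)).astype(np.uint8);
yy,xx=np.mgrid[:600,:600]; m[(xx-300)**2+(yy-300)**2>190**2]=0
m=cv2.morphologyEx(m,cv2.MORPH_OPEN,np.ones((9,9),np.uint8))
n,l,st,ce=cv2.connectedComponentsWithStats(m)
out=im.copy()
for i in range(1,n):
    if st[i,4]>2000:
        k=np.argwhere(l==i)[:,::-1].astype(np.float32);r=cv2.minAreaRect(k);print(st[i],np.array(r[1])/5,r[2],"centre",c[0]-60+r[0][0]/5,c[1]+60-r[0][1]/5)
        cv2.drawContours(out,[cv2.boxPoints(r).astype(int)],-1,(255,0,0),1)
cv2.imwrite("pics/r1.png",out)
E
```

```text
[  111   111   360   346 44000] [56.22792358 75.91868896] 62.19535827636719 centre 543.4075378417969 -190.2913330078125
```

View pics/r1.png

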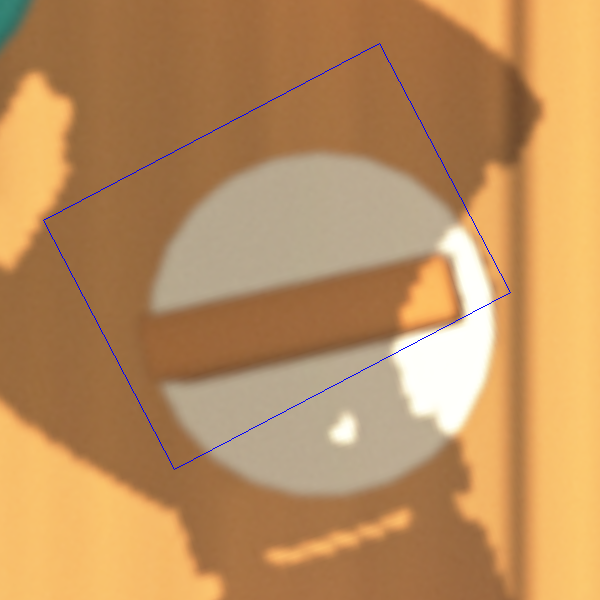

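The patch shows the fin from (151,349) to (452,286), giving a yaw of about 0.21 rad. The disc and fin centres both come out at about (548,-202.5).

```bash
python3 - <<'E'
from h import *
s=env.state();print(s["eef_pos"],s["tcp_rot"])
plan(548,-202.5,53.5,.21,1)
E
```

```text
[ 537.67676388 -239.20150787  201.15264738] [-3.14140848e+00  5.04218779e-04  3.05421890e-01]
shift/row [ 0.0838 -0.1275  0.5906] total turn [-0.0001  0.0002  0.0304] t 2.45
```

drive_tool:
  rows:
    - [[0.042,-0.064,0.1,0,0,0.015,0.5],[0.042,-0.064,0.1,0,0,0.015,0.5],[0,0,0.1,0,0,0,0.5],[0,0,0,0,0,0,0.5],[0,0,0,0,0,0,0.5]]

```text
t: 3.08
eef_pos: [549.0, -204.0, 127.5]
tcp_rot: [3.141, -0.001, 0.209]
ft_force: [-0.7, -0.1, 0.1]
opening: 0.498
grip_force: 0.0
```

```bash
python3 - <<'E'
from h import *
s=env.state();print(s["eef_pos"],s["tcp_rot"])
plan(548,-202.5,53.5,.21,1)
E
```

```text
[ 548.95119745 -204.02434327  127.48424288] [ 3.14065948e+00 -9.21562655e-04  2.08785006e-01]
shift/row [-0.0027 -0.007   0.2959] total turn [ 0.0003 -0.0003 -0.0004] t 3.075
```

drive_tool:
  rows:
    - [[-0.003,-0.007,0.1,0,0,0,0.5],[0,0,0.1,0,0,0,0.5],[0,0,0.07,0,0,0,0.5],[0,0,0.026,0,0,0,0.5],[0,0,0,0,0,0,0.5]]

```text
t: 3.7
eef_pos: [548.0, -201.7, 52.7]
tcp_rot: [3.141, -0.0, 0.21]
ft_force: [0.2, -0.4, -0.3]
opening: 0.499
grip_force: 0.0
```

drive_tool:
  rows:
    - [[0,0,0,0,0,0,0],[0,0,0,0,0,0,0],[0,0,0,0,0,0,0],[0,0,0,0,0,0,0],[0,0,0,0,0,0,0]]

```text
t: 4.32
eef_pos: [547.8, -201.5, 52.4]
tcp_rot: [3.141, 0.0, 0.21]
ft_force: [0.3, 1.0, 0.8]
opening: 0.037
grip_force: 0.0
```

```bash
python3 - <<'E'
from h import *
a=env.read_camera("wrist");b=env.read_camera("scene");s=env.state();print(s["opening"],s["grip_force"])
print(pix(b,[548,-202,62]))
cv2.imwrite("pics/g1.png",np.hstack([cv2.resize(a["color"],(400,300)),cv2.resize(b["color"][170:290,150:310],(400,300),interpolation=cv2.INTER_CUBIC)]))
for n in ["lid","lid_lug"]:
    for d in env.place_of(n,b)[:5]:
        q=w(b,d["at"]);print(n,round(d["score"],2),np.round(q,1),np.round(pix(b,q)))
E
```

```text
0.007321927965532737 0.0
[236.44148058 220.79736328]
lid 0.97 [ 447.4 -113.5   -2. ] [292. 225.]
lid 0.87 [ 548.8 -204.7   -0.9] [238. 241.]
lid 0.72 [ 732.7 -197.2   -0.8] [198. 297.]
lid 0.65 [ 558.5 -316.8   -2.4] [195. 232.]
lid 0.62 [577.6 -80.8  -6.9] [281. 265.]
lid_lug 0.88 [553.  -66.4   9. ] [291. 255.]
lid_lug 0.77 [ 573.5 -197.8   10.7] [235. 245.]
lid_lug 0.58 [ 415.8 -120.8    6.9] [294. 214.]
lid_lug 0.55 [ 533.  -308.3    9.9] [203. 223.]
```

View pics/g1.png

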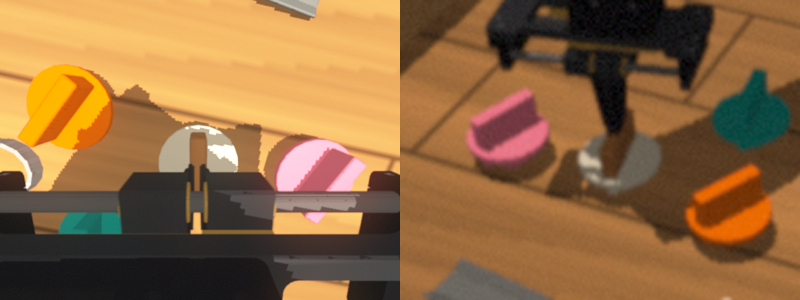

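```bash
python3 - <<'E'
from h import *
p=env.read_camera("wrist");print(env.nose_length);s=env.state();print({k:np.round(v,3) for k,v in s.items()});K=np.array(p["camera_matrix"]);print(K)
T=np.array(s["eef_pos"]);A=R.from_euler("xyz",s["tcp_rot"])
for dz in (-59,-20,0,19):
  for dy in (-28,28): print(dz,dy,np.round(pix(p,T+A.apply([0,dy,dz]))))
cv2.imwrite("pics/g2.png",cv2.resize(p["color"][180:420,220:420],None,fx=2.5,fy=2.5,interpolation=cv2.INTER_CUBIC))
E
```

```text
19.0
{'t': np.float64(4.575), 'joints': array([-0.466,  0.621,  1.801, -0.   ,  0.72 ,  0.896]), 'qvel': array([-0.001,  0.   ,  0.001,  0.   ,  0.   ,  0.   ]), 'tau': array([ 1.0000e-03, -6.1642e+01, -1.7960e+01,  5.2000e-02, -4.1000e-02,
        0.0000e+00]), 'eef_pos': array([ 547.867, -201.539,   52.372]), 'tcp_rot': array([ 3.141, -0.   ,  0.21 ]), 'ft_force': array([-0.041, -0.24 , -0.379]), 'moment': array([ 0.01 , -0.014, -0.026]), 'grip_force': np.float64(0.0), 'opening': np.float64(0.002)}
[[363.35890642   0.         314.73010814]
 [  0.         363.35890642 235.69717741]
 [  0.           0.           1.        ]]
-59 -28 [241. 331.]
-59 28 [391. 331.]
-20 -28 [257. 290.]
-20 28 [374. 290.]
0 -28 [263. 276.]
0 28 [368. 276.]
19 -28 [268. 265.]
19 28 [364. 265.]
```

View pics/g2.png

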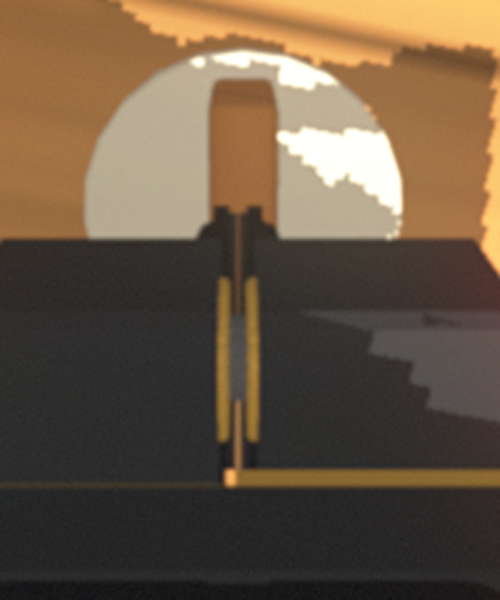

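Geometry check: the fin lies where I measured it, at the right scale. The closed fingertips, though, appear in both views level with the fin's top (z about 62), not at z = 33. Nothing is touching, and the fingers closed on air above the fin. I'll open, go 20 mm lower and close again.

drive_tool:
  rows:
    - [[0,0,-0.04,0,0,0,0.4],[0,0,0,0,0,0,0.4],[0,0,0,0,0,0,0.4],[0,0,0,0,0,0,0.4],[0,0,0,0,0,0,0.4]]

```text
t: 5.2
eef_pos: [547.8, -201.5, 62.3]
tcp_rot: [-3.142, 0.0, 0.21]
ft_force: [-0.5, -0.3, -1.0]
opening: 0.393
grip_force: 0.0
```

drive_tool:
  rows:
    - [[0,0,0.04,0,0,0,0.4],[0,0,0.02,0,0,0,0.4],[0,0,0.02,0,0,0,0.4],[0,0,0.02,0,0,0,0.4],[0,0,0.02,0,0,0,0.4]]

```text
t: 5.82
eef_pos: [547.8, -201.5, 32.0]
tcp_rot: [3.142, 0.0, 0.21]
ft_force: [1.4, 0.2, -0.7]
opening: 0.402
grip_force: 0.0
```

```bash
python3 - <<'E'
from h import *
a=env.read_camera("wrist");b=env.read_camera("scene");s=env.state();print(s["eef_pos"],s["opening"],s["ft_force"])
cv2.imwrite("pics/g3.png",np.hstack([cv2.resize(a["color"][180:360,200:440],(400,300)),cv2.resize(b["color"][180:270,180:300],(400,300),interpolation=cv2.INTER_CUBIC)]))
E
```

```text
[ 547.61081047 -201.44720941   31.81822908] 0.402212482976746 [-0.21515613  1.13782273  0.12808553]
```

View pics/g3.png

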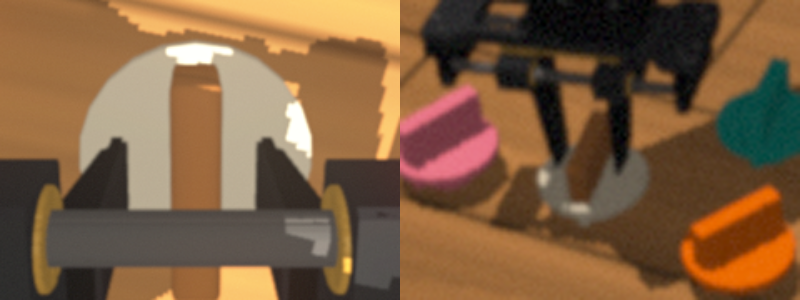

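Now the fingers straddle the fin, one each side, at (120,140) and (262,140) in the left crop, and nothing is touching. I'll go slightly lower and close.

drive_tool:
  rows:
    - [[0,0,0.02,0,0,0,0.4],[0,0,0,0,0,0,0],[0,0,0,0,0,0,0],[0,0,0,0,0,0,0],[0,0,0,0,0,0,0]]

```text
t: 6.55
eef_pos: [547.8, -201.5, 27.4]
tcp_rot: [3.142, 0.0, 0.21]
ft_force: [1.1, 0.3, -0.5]
opening: 0.145
grip_force: 30.0
```

Gripped: 13.8 mm at 30 N. Next I lift, turn to the slot direction (yaw about 2.79, so the last joint has room for the twist) and view the pot from nearby.

drive_tool:
  rows:
    - [[0,0,-0.1,0,0,0,0],[0,0,-0.2,0,0,0,0],[0,0,-0.2,0,0,-0.055,0],[0,0,-0.2,0,0,-0.055,0],[0,0,-0.19,0,0,-0.055,0]]

```text
t: 7.18
eef_pos: [547.6, -201.4, 251.8]
tcp_rot: [3.141, -0.0, 0.734]
ft_force: [0.8, -0.7, -0.6]
opening: 0.145
grip_force: 30.0
```

drive_tool:
  rows:
    - [[0,0,0,0,0,-0.055,0],[0,0,0,0,0,-0.055,0],[0,0,0,0,0,-0.055,0],[0,0,0,0,0,-0.055,0],[0,0,0,0,0,-0.055,0]]

```text
t: 7.8
eef_pos: [547.7, -201.4, 249.8]
tcp_rot: [-3.141, -0.0, 1.598]
ft_force: [1.0, -0.4, -1.0]
opening: 0.149
grip_force: 30.0
```

drive_tool:
  rows:
    - [[0,0,0,0,0,-0.055,0],[0,0,0,0,0,-0.055,0],[0,0,0,0,0,-0.055,0],[0,0,0,0,0,-0.055,0],[0,0,0,0,0,-0.055,0]]

```text
t: 8.43
eef_pos: [547.7, -201.4, 249.8]
tcp_rot: [-3.142, -0.0, 2.462]
ft_force: [-0.5, 0.1, -1.0]
opening: 0.149
grip_force: 30.0
```

```bash
python3 - <<'E'
from h import *
plan(569,100,250,2.79,6)
E
```

```text
shift/row [ 1.153e-01  1.652e-01 -1.000e-04] total turn [-0.000e+00 -1.000e-04 -1.045e-01] t 8.425
```

drive_tool:
  rows:
    - [[0.115,0.165,0,0,0,0,0],[0.115,0.165,0,0,0,0,0],[0.115,0.165,0,0,0,0,0],[0.115,0.165,0,0,0,0,0],[0.115,0.165,0,0,0,0,0]]

```text
t: 9.05
eef_pos: [567.0, 50.8, 249.9]
tcp_rot: [-3.142, 0.0, 2.456]
ft_force: [1.2, 0.2, -0.6]
opening: 0.147
grip_force: 30.0
```

drive_tool:
  rows:
    - [[0.115,0.165,0,0,0,0,0],[0,0,0,0,0,-0.052,0],[0,0,0,0,0,-0.052,0],[0,0,0,0,0,0,0],[0,0,0,0,0,0,0]]

```text
t: 9.68
eef_pos: [571.0, 99.1, 249.9]
tcp_rot: [-3.142, -0.0, 2.779]
ft_force: [0.2, -0.9, -0.8]
opening: 0.143
grip_force: 30.0
```

```bash
python3 - <<'E'
from h import *
p=env.read_camera("wrist");s=env.state();print(s["eef_pos"],s["tcp_rot"],s["t"]);print(np.round(p["pose"],3).tolist())
for n in ["pot","pot_mouth","half_mark","lock_mark","lid","lid_lug"]:
    for d in env.place_of(n,p)[:3]:
        a=w(p,d["at"]);print(n,round(d["score"],2),np.round(a,1),np.round(pix(p,a)))
im=rect(p,(470.5,136.5),115);cv2.imwrite("pics/pot1.png",im);np.savez("pot1.npz",im=im,cam=np.array(p["pose"]),K=p["camera_matrix"])
cv2.imwrite("pics/pot1w.png",p["color"])
E
```

```text
[570.99688074  99.11119036 249.85402425] [-3.14152422e+00 -9.88352864e-06  2.77940672e+00] 9.725
[[0.355, -0.908, -0.223, 508.714], [0.935, 0.345, 0.084, 123.127], [0.001, -0.238, 0.971, 432.216], [0.0, 0.0, 0.0, 1.0]]
pot 0.65 [471.3 136.8  -3.1] [314. 111.]
pot_mouth 0.9 [469.7 135.3 117. ] [311.  95.]
half_mark 0.82 [486.7  92.4 118.4] [270. 135.]
half_mark 0.48 [571.4 105.3 223.8] [324. 258.]
lock_mark 0.92 [455.6  88.9 114.8] [253. 100.]
lock_mark 0.56 [716.5 240.1  -5.9] [458. 270.]
lid 0.97 [578.5 -77.9   1.8] [183. 260.]
lid 0.93 [ 4.460e+02 -1.203e+02 -1.000e-01] [101. 171.]
lid 0.67 [570.9 104.3 221.4] [322. 257.]
lid_lug 0.75 [543.  -60.4  11.6] [180. 231.]
lid_lug 0.71 [548.2 107.1 234.3] [313. 225.]
lid_lug 0.65 [ 418.  -120.8   12.5] [ 82. 148.]
```

View pics/pot1.png

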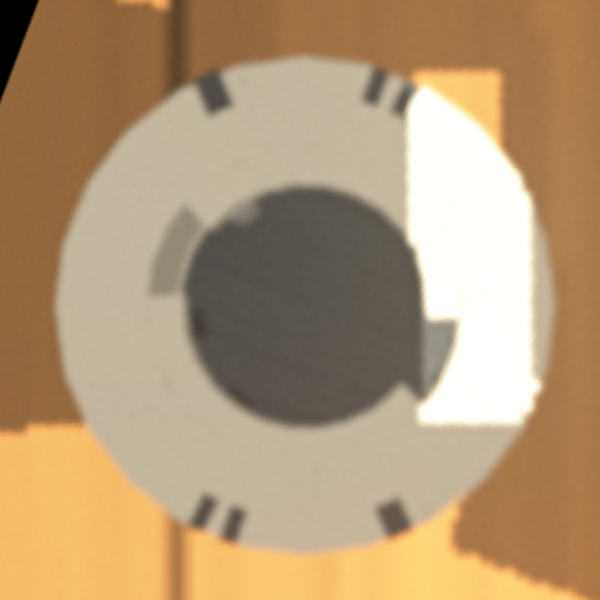

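The patch shows the pot centre at about (304,304) px, which is world (471.3,135.7). The half ribs are at (213,92) and (393,518), the lock marks at (389,91) and (218,518), and the slots at (173,252) and (435,355). All agree on a slot yaw of about -22° (158° the other way round). Next I'll check how the lid sits in the fingers.

```bash
python3 - <<'E'
from h import *
im=cv2.imread("pics/pot1w.png")
z=np.load("pot1.npz");p={"pose":z["cam"],"camera_matrix":z["K"]}
T=np.array([571,99.1,249.85]);A=R.from_euler("xyz",[np.pi,0,2.7794])
for x,up in ((32,34.6),(15,34.6),(38,2.6),(29,-16.4),(0,34.6)): print((x,up),np.round(pix(p,T+A.apply([x,0,-up]))))
for x,y,up in ((0,38,2.6),(0,-38,2.6)): print(np.round(pix(p,T+A.apply([x,y,-up]))))
cv2.imwrite("pics/lid2.png",cv2.resize(im[180:330,215:415],None,fx=4,fy=4,interpolation=cv2.INTER_CUBIC))
E
```

```text
(32, 34.6) [313. 232.]
(15, 34.6) [313. 271.]
(38, 2.6) [314. 206.]
(29, -16.4) [314. 216.]
(0, 34.6) [314. 303.]
[386. 278.]
[241. 278.]
```

View pics/lid2.png

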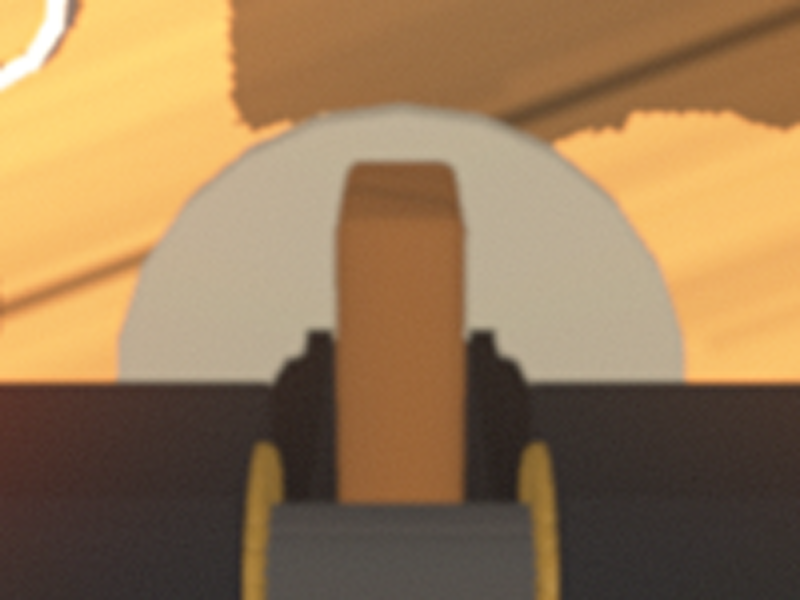

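The held lid is centred on the TCP to about 1 mm. The small sideways bias is the same one seen at the grasp, so the corrected pot axis is about (471.0,134.9). Moving above it.

```bash
python3 - <<'E'
from h import *
plan(471,134.9,170,2.759,3)
E
```

```text
shift/row [ 0.1416 -0.0024  0.1065] total turn [-0.      0.      0.0073] t 10.025
```

drive_tool:
  rows:
    - [[0.141,-0.002,0.05,0,0,0,0],[0.141,-0.002,0.1,0,0,0,0],[0.141,-0.002,0.17,0,0,0,0],[0,0,0,0,0,0.007,0],[0,0,0,0,0,0,0]]

```text
t: 10.65
eef_pos: [472.7, 135.1, 170.7]
tcp_rot: [3.141, 0.002, 2.76]
ft_force: [0.4, -0.6, -1.1]
opening: 0.148
grip_force: 30.0
```

```bash
python3 - <<'E'
from h import *
print(env.state()["eef_pos"]);plan(471,134.9,120.4,2.759,1);s=env.state();print(s["ft_force"],s["moment"],s["joints"])
E
```

```text
[472.68628287 135.06485956 170.66011518]
shift/row [ 0.0063 -0.0033  0.201 ] total turn [0.0002 0.0005 0.0005] t 10.65
[ 0.4062623  -0.59669671 -1.05221239] [ 0.06984706 -0.1818771   0.0272741 ] [ 1.43966826e-01  3.41952182e-01  1.91760917e+00 -2.22341500e-04
  8.80298168e-01 -1.04552210e+00]
```

drive_tool:
  rows:
    - [[0.003,0,0.04,0,0,0,0],[0,0,0.04,0,0,0,0],[0,0,0,0,0,0,0],[0,0,0,0,0,0,0],[0,0,0,0,0,0,0]]

```text
t: 11.28
eef_pos: [471.0, 135.3, 150.0]
tcp_rot: [3.141, 0.0, 2.761]
ft_force: [0.3, 0.1, -1.0]
opening: 0.143
grip_force: 30.0
```

drive_tool:
  rows:
    - [[0,0,0.02,0,0,0,0],[0,0,0.02,0,0,0,0],[0,0,0.016,0,0,0,0],[0,0,0,0,0,0,0],[0,0,0,0,0,0,0]]

```text
t: 11.9
eef_pos: [470.8, 135.3, 135.9]
tcp_rot: [-3.142, 0.0, 2.761]
ft_force: [-0.4, 0.2, -1.0]
opening: 0.143
grip_force: 30.0
```

drive_tool:
  rows:
    - [[0,0,0.012,0,0,0,0],[0,0,0.012,0,0,0,0],[0,0,0.012,0,0,0,0],[0,0,0,0,0,0,0],[0,0,0,0,0,0,0]]

```text
t: 12.52
eef_pos: [470.8, 135.3, 126.9]
tcp_rot: [-3.142, 0.0, 2.761]
ft_force: [0.1, 0.4, 0.1]
opening: 0.147
grip_force: 30.0
```

drive_tool:
  rows:
    - [[0,0,0.01,0,0,0,0],[0,0,0.01,0,0,0,0],[0,0,0.005,0,0,0,0],[0,0,0,0,0,0,0],[0,0,0,0,0,0,0]]

```text
t: 13.15
eef_pos: [470.8, 135.3, 120.6]
tcp_rot: [-3.142, 0.0, 2.761]
ft_force: [0.3, -0.2, -0.9]
opening: 0.147
grip_force: 30.0
```

drive_tool:
  rows:
    - [[0,0,0.003,0,0,0,0],[0,0,0.003,0,0,0,0],[0,0,0,0,0,0,0],[0,0,0,0,0,0,0]]

```text
t: 13.65
eef_pos: [470.9, 135.4, 120.2]
tcp_rot: [3.141, 0.001, 2.761]
ft_force: [-4.8, -0.2, 15.0]
opening: 0.143
grip_force: 30.0
```

Fully home at TCP z 120.2, as predicted, with 15 N of contact. I'll ease the push and start twisting clockwise.

drive_tool:
  rows:
    - [[0,0,-0.004,0,0,0,0],[0,0,0,0,0,0.03,0],[0,0,0,0,0,0.03,0],[0,0,0,0,0,0.03,0],[0,0,0,0,0,0.03,0]]

```text
t: 14.28
eef_pos: [471.0, 135.1, 120.3]
tcp_rot: [-3.142, 0.001, 2.381]
ft_force: [0.8, -2.0, 2.3]
opening: 0.144
grip_force: 30.0
```

drive_tool:
  rows:
    - [[0,0,0,0,0,0.03,0],[0,0,0,0,0,0.03,0],[0,0,0,0,0,0.03,0],[0,0,0,0,0,0.03,0],[0,0,0,0,0,0,0]]

```text
t: 14.9
eef_pos: [471.1, 135.2, 120.3]
tcp_rot: [3.141, 0.0, 2.007]
ft_force: [0.2, -0.6, 2.8]
opening: 0.144
grip_force: 30.0
```

```bash
python3 - <<'E'
from h import *
p=env.read_camera("wrist");b=env.read_camera("top");s=env.state();print({k:np.round(s[k],3) for k in ("t","eef_pos","tcp_rot","ft_force","moment","grip_force")})
A=R.from_euler("xyz",s["tcp_rot"])
im=rect(p,(471,135),120,60,5);t=rect(b,(471,135),155,60,5)
cv2.imwrite("pics/end.png",np.hstack([cv2.resize(im,(400,400)),cv2.resize(p["color"][150:350,215:415],(400,400))]))
E
```

```text
{'t': np.float64(15.0), 'eef_pos': array([471.059, 135.258, 120.262]), 'tcp_rot': array([3.141, 0.   , 2.009]), 'ft_force': array([ 0.006, -1.343,  3.794]), 'moment': array([-0.267, -0.157,  0.065]), 'grip_force': np.float64(30.001)}
```

View pics/end.png

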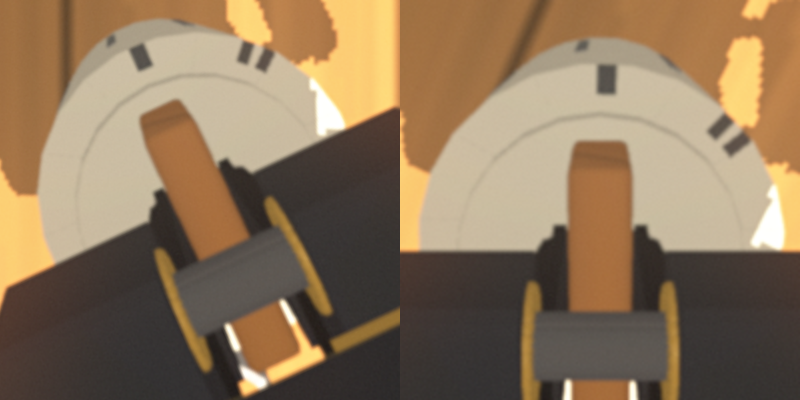

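The fin at (600,150) points almost exactly at the half-way rib at (607,80). It is about 2° short, with the disc flush on the pot. A small final turn, then hand in.

drive_tool:
  rows:
    - [[0,0,0,0,0,0.011,0],[0,0,0,0,0,0,0],[0,0,0,0,0,0,0],[0,0,0,0,0,0,0]]

```text
t: 15.5
eef_pos: [471.0, 135.2, 120.2]
tcp_rot: [3.141, 0.0, 1.973]
ft_force: [2.3, -2.4, 4.9]
opening: 0.142
grip_force: 30.0
```

```bash
python3 - <<'E'
from h import *
s=env.state();print(s["tcp_rot"],s["eef_pos"],s["ft_force"],s["moment"],s["grip_force"]);print(env.job_done())
E
```

```text
[3.14111148e+00 3.24742276e-04 1.97261110e+00] [471.01422334 135.23911478 120.24663683] [ 2.32625003 -2.3570634   4.9397712 ] [-0.53039158 -0.21533581  0.0942311 ] 30.002440810203552
the job is handed in; nothing more can be done
None
```

The white lid is fully home in the pot, turned about 45° clockwise to the half-way rib and still held at 30 N; I handed the job in at about 15.5 s and no verdict came back.

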